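Find the loose bolt and hold its cap open

TASK

Clear the fixture: put the small brass weight that was left on its plate into its own storage seat, the smaller of the two round wooden ones, and let it go there. Then tap the hex bolts from above, all caps still shut, to find the one loose bolt, which gives way by some millimetres and stays down; lift the cap of that bolt only, by its red tab, to about 45 degrees, and finish while still holding it open there, so that a fitter can get at the bolt. Leave the caps of the tight bolts shut, and leave the white tub and the blue flux bottle where they stand.

Things in the scene. Friction and masses are not known exactly. Their poses are not given: they have to be found in the camera images.
- plate: aluminium base plate of the fixture, 210 (x) x 290 (y) x 12 mm, fixed; origin at the centre of its underside on the bench, local x points away from the robot at yaw 0. The three blocks stand in a row along its y axis (88 mm apart, centres 35 mm behind the plate's middle), their red tabs point to the plate's front (-x) edge
- weight: small loose brass weight, 30 mm diameter, 34 mm high (straight body up to 27 mm, a narrower knob above), 0.08 to 0.17 kg; origin at the centre of its underside; at first it stands on the front strip of the plate, before the red tabs
- seat_small_in (a point): centre of the pocket floor, 8 mm above the bench, of the small weight's own storage seat: a round wooden block fixed on the bench, 62 mm outside diameter, 16 mm high, with a round pocket of 36 mm diameter and 8 mm depth
- seat_large: round wooden storage seat for another, larger weight: 72 mm outside diameter, 16 mm high, pocket of 46 mm diameter and 8 mm depth; fixed; origin at the centre of its underside
- seat_small: that small seat itself; origin at the centre of its underside, on the bench
- tub: bystander: plain white tub, 101 mm across, 60 mm high, loose; origin under its centre
- flux: bystander: blue flux bottle, 52 mm across, 137 mm high, loose; origin under its centre
- block_a: one of three grey blocks on the plate that look alike, 100 (x) x 56 (y) x 26 mm, fixed; origin at the centre of its underside (on the plate's top), axes as the plate's. It carries one hex bolt and one yellow hinged cap; the letter says nothing about its place in the row or its bolt
- head_a (a point): centre of the top face of the hex bolt head of block_a: 24 mm across flats, above the block's centre and 43 mm above its underside, standing 11.5 mm proud through the hole of the closed cap. A tight bolt is rigid; the one loose bolt sinks straight down by up to 6 mm when pressed (about 2.5 N) and stays down
- hinge_a (a point): middle of the hinge axis of block_a's cap, which runs along the block's y axis at the far (+x) end of the block, 40 mm behind the bolt and 31.5 mm above the block's underside
- tab_a (a point): grip point of the red tab on block_a's cap: 119 mm from the hinge axis, level with it when closed, 14 mm from the tab's free end. The tab is a bar 12 mm wide (y) and 12 mm high that sticks out 41 mm before the yellow plate, 25 mm above the base plate. Pinch it from above, closing along the block's y axis; it can turn between the fingers as it is lifted
- cap_a (a joint): opening angle of block_a's yellow cap (47 mm wide), rad: 0 closed and flat, grows as the tab side swings up about the hinge, stop at 1.2. A light spring and its weight shut it when let go (about 1 N at the tab)
- block_b: one of three grey blocks on the plate that look alike, 100 (x) x 56 (y) x 26 mm, fixed; origin at the centre of its underside (on the plate's top), axes as the plate's. It carries one hex bolt and one yellow hinged cap; the letter says nothing about its place in the row or its bolt
- head_b (a point): centre of the top face of the hex bolt head of block_b: 24 mm across flats, above the block's centre and 43 mm above its underside, standing 11.5 mm proud through the hole of the closed cap. A tight bolt is rigid; the one loose bolt sinks straight down by up to 6 mm when pressed (about 2.5 N) and stays down
- hinge_b (a point): middle of the hinge axis of block_b's cap, which runs along the block's y axis at the far (+x) end of the block, 40 mm behind the bolt and 31.5 mm above the block's underside
- tab_b (a point): grip point of the red tab on block_b's cap: 119 mm from the hinge axis, level with it when closed, 14 mm from the tab's free end. The tab is a bar 12 mm wide (y) and 12 mm high that sticks out 41 mm before the yellow plate, 25 mm above the base plate. Pinch it from above, closing along the block's y axis; it can turn between the fingers as it is lifted
- cap_b (a joint): opening angle of block_b's yellow cap (47 mm wide), rad: 0 closed and flat, grows as the tab side swings up about the hinge, stop at 1.2. A light spring and its weight shut it when let go (about 1 N at the tab)
- block_c: one of three grey blocks on the plate that look alike, 100 (x) x 56 (y) x 26 mm, fixed; origin at the centre of its underside (on the plate's top), axes as the plate's. It carries one hex bolt and one yellow hinged cap; the letter says nothing about its place in the row or its bolt
- head_c (a point): centre of the top face of the hex bolt head of block_c: 24 mm across flats, above the block's centre and 43 mm above its underside, standing 11.5 mm proud through the hole of the closed cap. A tight bolt is rigid; the one loose bolt sinks straight down by up to 6 mm when pressed (about 2.5 N) and stays down
- hinge_c (a point): middle of the hinge axis of block_c's cap, which runs along the block's y axis at the far (+x) end of the block, 40 mm behind the bolt and 31.5 mm above the block's underside
- tab_c (a point): grip point of the red tab on block_c's cap: 119 mm from the hinge axis, level with it when closed, 14 mm from the tab's free end. The tab is a bar 12 mm wide (y) and 12 mm high that sticks out 41 mm before the yellow plate, 25 mm above the base plate. Pinch it from above, closing along the block's y axis; it can turn between the fingers as it is lifted
- cap_c (a joint): opening angle of block_c's yellow cap (47 mm wide), rad: 0 closed and flat, grows as the tab side swings up about the hinge, stop at 1.2. A light spring and its weight shut it when let go (about 1 N at the tab)

How it is judged:
By the outcome, as a careful person would: the job done as asked, in the order asked, and still so for the second after the job is handed in, while the arm keeps its last pose, push and grip.
It also fails if it takes over 64 s, if anything falls off the work surface, if the arm or the gripper's body presses on something with over 40 N, if the wrist force passes 120 N, or if a joint passes its speed limit or range.

ROBOT

A 7-joint arm with a two-finger parallel gripper is mounted at the origin on a cart in front of the work surface, level with it; the furniture and walls round the work are solid. World frame = base frame: x ahead of the robot, y to its left, z up, the work surface at z = 0. Lengths are in m, angles in rad, forces in N, time in s.
With the tool pointing down it reaches from about 0.425 to 0.875 m from the base axis. Payload 9.9 kg.
Tool frame: the origin (TCP) lies between the finger pads; the fingertips stand 17 mm ahead of it and the grasp point (between the pads) lies 2 mm behind it; z points along the fingers, y is the line along which they close (so a half turn about z gives the same grasp; the last joint's range is limited). The gripper opens to 85 mm and grips with 20 to 120 N. Pads are 22 mm wide; open, the fingers measure 114 mm over their backs; the gripper's body (76 mm by 85 mm) begins 54 mm behind the grasp point. The pads swing forward as they close: fully open they stand 13 mm farther back than shut.
Start: joints at [-1.257, 0.576, 0.025, 1.437, -0.015, 1.129, -0.057], TCP at [0.261, 0.622, 0.248] pointing down, gripper open.
Joint ranges: [-2.76, 2.76], [-0.34, 2.15], [-1.52, 1.57], [0.19, 2.46], [-1.09, 4.23], [0.17, 1.99], [-2.82, 2.82]. Speed limits (rad/s): [2.22, 2.22, 3.01, 3.01, 3.14, 3.14, 3.14].

INTERFACE

Orientations are given as a rotation vector (axis times angle).
In Python, from bench import env gives the robot as it stands. Calls block until the motion is done:
- env.reach(position, orientation): joint-space move of the TCP to a pose.
- env.servo_line(position, v=0.15, ori=None, guard=None): straight line of the TCP; ori=None keeps the orientation; v is the mean speed in m/s. With guard (N) it stops when the force on the tool has changed by that much, and returns True; else False.
- env.goto_joints(angles): joint-space move.
- env.move_gripper(opening): finger opening in m; the grip force is fixed at half the most; returns when the fingers have stopped.
- env.wait(seconds).
- env.ik(position, orientation): joint angles nearest the present ones, or None.
- env.snapshot(name): name is "side" or "top"; returns a dict with "image" (480x640x3 uint8, red, green, blue), "depth" (480x640 float32, m along the optical axis (not along the pixel's ray), 0 where there is no reading), "K" (3x3 intrinsics, pixels), "R" (3x3) and "t" (3): a world point X has camera coordinates R X + t. Camera axes: x right, y down, z forward; pixel columns grow to the right and rows downward; lengths in m; the calibration is good to about 2 mm. A picture is of the moment at which its call begins.
A pose or a line that the arm cannot do raises env.PlanningError and nothing moves.
- env.finish_job(): hands the job in; it is judged then, once.
Readings, each from a call of its own:
- env.current_time(): time.
- env.current_joints(): joint angles.
- env.current_qd(): joint speeds.
- env.current_effort(): joint torques, N m.
- env.current_position(): TCP position.
- env.current_tool_rot(): TCP orientation.
- env.current_ft_force(): force on the tool from outside, world axes, zero at the start.
- env.current_torque(): the same for the moment, N m.
- env.current_opening(): finger opening in m.
- env.current_finger_force(): force on a finger pad.
Only numpy, scipy, OpenCV 4.12 (cv2) and the standard library are available. Lean on these libraries where they do the work, as an engineer would, in place of code of your own. Each camera call takes 0.05 s, during which the arm holds its last target. There are 200 camera calls.

## Working session

There is one attempt and no reset: what is moved stays moved. The work goes in short steps, each a Python script; the robot and the scene stay as the last script left them, time stands still between calls to the robot, and variables do not carry over. Pictures are saved under pics/ and viewed, at most 10 in all, crops included, and the job is handed in when it is done.

```bash
mkdir -p pics; ls; python3 - <<'E'
from bench import env
import cv2,numpy as np
for n in("side","top"):
    s=env.snapshot(n); cv2.imwrite(f"pics/{n}0.png",s["image"][:,:,::-1]); np.savez(f"{n}0.npz",**s)
    print(n,s["K"].round(1).tolist(),(-s["R"].T@s["t"]).round(3),s["R"].round(3).tolist(),(s["depth"]>0).mean())
print(env.current_time(),env.current_tool_rot(),env.current_position(),env.current_opening())
E
```

```text
pics
side [[517.8, 0.0, 329.9], [0.0, 517.8, 233.0], [0.0, 0.0, 1.0]] [ 0.439 -0.743  0.402] [[0.977, -0.213, -0.0], [-0.081, -0.369, -0.926], [0.198, 0.905, -0.377]] 0.9007421875
top [[496.9, 0.0, 315.4], [0.0, 496.9, 247.3], [0.0, 0.0, 1.0]] [0.551 0.08  1.173] [[-0.001, -1.0, 0.027], [-0.998, -0.001, -0.067], [0.067, -0.027, -0.997]] 0.996201171875
0.1 [-6.20705895e-01 -3.07942496e+00  2.29071034e-03] [0.26133889 0.62194716 0.24752417] 0.08526791198415468
```

View pics/side0.png

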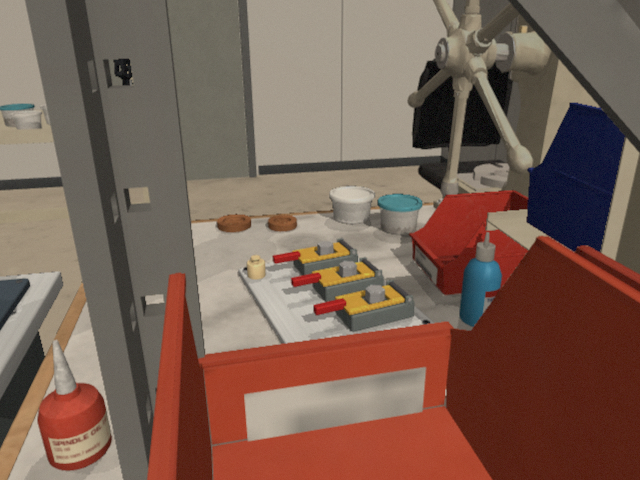

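View pics/top0.png

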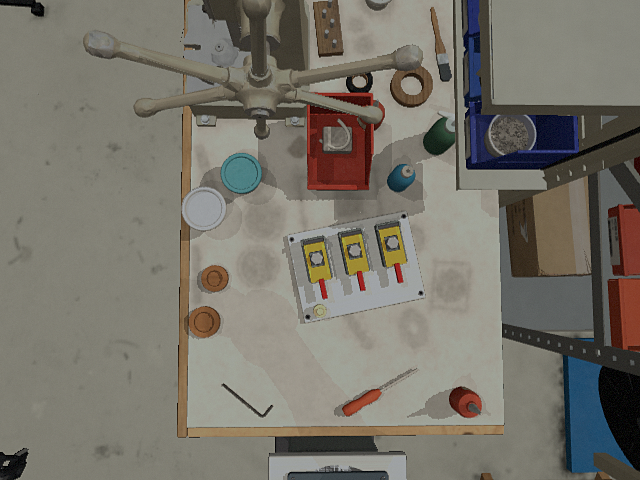

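The side view shows the three blocks (tabs at about 285,258 / 305,281 / 330,307), the weight at (256,268) and the seats at (235,222) and (283,222). In the top view the weight is at (320,311), the bolts at (317,258), (354,251) and (392,243), and the seats at (214,279), which looks smaller, and (204,321).

```bash
cat > h.py <<'E'
import numpy as np,cv2
def cloud(s):
    v,u=np.mgrid[:480,:640]; d=s["depth"]; K=s["K"]
    P=np.stack([(u-K[0,2])/K[0,0]*d,(v-K[1,2])/K[1,1]*d,d],-1)
    return (P-s["t"])@s["R"]
def hsv(s): return cv2.cvtColor(s["image"],cv2.COLOR_RGB2HSV).astype(int)
E
python3 - <<'E'
from h import *
s=np.load("top0.npz");W=cloud(s);H=hsv(s)
t=np.load("side0.npz");Wt=cloud(t);Ht=hsv(t)
def rep(n,m,W):
    p=W[m]; print(n,len(p),"med",np.median(p,0).round(4),"mid",((np.percentile(p,1,0)+np.percentile(p,99,0))/2).round(4),"ext",(np.percentile(p,99,0)-np.percentile(p,1,0)).round(4))
v,u=np.mgrid[:480,:640]
def box(a,b,c,d): return (u>a)&(u<b)&(v>c)&(v<d)
print("bench z",np.median(W[340:360,300:400,2]),"rail", W[100,260],W[60,180])
for n,b in (("seatA",(190,240,258,300)),("seatB",(180,230,298,345))):
    m=box(*b)&(W[...,2]>.004)&(W[...,2]<.03)
    m2=m&(W[...,2]>.011); rep(n,m,W); rep(n+" hi",m2,W)
    print(cv2.minEnclosingCircle(W[m2][:,:2].astype(np.float32)))
    c=np.argwhere(m2); 
m=box(308,332,298,324)&(W[...,2]>.025);rep("weight",m,W)
rep("w top",m&(W[...,2]>.036),W)
red=((H[...,0]<8)|(H[...,0]>172))&(H[...,1]>150)
for n,b in (("L",(310,335,278,302)),("M",(345,372,270,296)),("R",(385,410,260,288))):
    m=box(*b)&red&(W[...,2]>.03); rep("tab"+n,m,W)
    p=W[m][:,:2]; c=p.mean(0); d=np.linalg.svd(p-c)[2][0]; print("dir",np.degrees(np.arctan2(d[1],d[0])))
for n,b in (("L",(300,335,240,275)),("M",(338,370,235,268)),("R",(374,408,226,260))):
    m=box(*b)&(W[...,2]>.0485); rep("head"+n,m,W)
m=box(280,430,205,330)&(W[...,2]>.006)&(W[...,2]<.02)
r=cv2.minAreaRect(W[box(280,430,205,330)&(W[...,2]>.006)][:,:2].astype(np.float32));print("plate",r)
for n,x,y in(("tub",204,208),("teal",240,173),("flux",401,177),("redbin",340,150)):
    print(n,W[y-3:y+4,x-3:x+4].reshape(-1,3).mean(0).round(3))
# side view
redt=((Ht[...,0]<8)|(Ht[...,0]>172))&(Ht[...,1]>150)
for n,b in (("L",(270,302,248,266)),("M",(290,318,270,290)),("R",(312,345,295,318))):
    m=box(*b)&redt&(Wt[...,2]>.0); rep("side tab"+n,m,Wt)
m=box(244,270,255,282)&(Wt[...,2]>.02)&(Wt[...,0]>.3);rep("side weight",m,Wt)
for n,b in (("B",(214,255,212,234)),("A",(264,300,212,234))):
    m=box(*b)&(Wt[...,2]>.006)&(Wt[...,2]<.03);rep("side seat"+n,m,Wt)
for n,b in (("L",(315,336,238,256)),("M",(340,358,258,275)),("R",(366,385,282,300))):
    m=box(*b)&(Ht[...,1]<60)&(Wt[...,2]>.045);rep("side head"+n,m,Wt)
# clutter heights
for x,y in((470,100),(475,190),(520,50),(340,190),(312,150),(405,170),(438,130),(260,130),(290,100),(260,80),(100,45),(400,60)): print((x,y),W[y,x].round(3))
E
```

```text
bench z 0.0003140735241988901 rail [0.84462719 0.1489356  0.37886173] [0.88205243 0.26394637 0.44090626]
seatA 638 med [0.5573 0.2833 0.0134] mid [0.5551 0.2815 0.0123] ext [0.0838 0.1016 0.0161]
seatA hi 379 med [0.5573 0.2833 0.0156] mid [0.5564 0.283  0.0161] ext [0.0583 0.0585 0.0098]
((0.5572116374969482, 0.2833964228630066), 0.031242473050951958)
seatB 839 med [0.4564 0.3062 0.0129] mid [0.4555 0.3012 0.0122] ext [0.0829 0.0841 0.0161]
seatB hi 488 med [0.4583 0.3065 0.0157] mid [0.4565 0.3055 0.0159] ext [0.0683 0.0684 0.0094]
((0.45696553587913513, 0.30601269006729126), 0.036049649119377136)
weight 144 med [0.4829 0.0415 0.038 ] mid [0.5096 0.0529 0.6007] ext [0.0821 0.0546 1.1439]
w top 103 med [0.4827 0.0415 0.0401] mid [0.5096 0.054  0.6044] ext [0.0821 0.0523 1.1365]
tabL 93 med [0.5344 0.0329 0.0488] mid [0.5333 0.0355 0.0942] ext [0.0427 0.0189 0.0989]
dir -163.32370220491885
tabM 96 med [ 0.5515 -0.052   0.0492] mid [ 0.5523 -0.049   0.0778] ext [0.0408 0.0218 0.0688]
dir 65.10602338446895
tabR 101 med [ 0.5681 -0.1377  0.0493] mid [ 0.5693 -0.0332  0.6093] ext [0.0431
[... 1117 characters left out ...]
598 0.0093]
side headL 139 med [0.6016 0.0398 0.0528] mid [0.6025 0.0446 0.0503] ext [0.0245 0.0225 0.0103]
side headM 163 med [ 0.6194 -0.0464  0.0532] mid [ 0.6207 -0.0407  0.0503] ext [0.0232 0.0245 0.0104]
side headR 211 med [ 0.6372 -0.1319  0.0534] mid [ 0.6385 -0.1258  0.0504] ext [0.0241 0.026  0.0101]
(470, 100) [ 0.901 -0.246  0.238]
(475, 190) [ 0.769 -0.336 -0.002]
(520, 50) [ 0.808 -0.163  0.64 ]
(340, 190) [ 0.765 -0.009  0.013]
(312, 150) [0.862 0.057 0.004]
(405, 170) [ 0.789 -0.142  0.119]
(438, 130) [ 0.879 -0.217  0.114]
(260, 130) [0.871 0.17  0.132]
(290, 100) [0.864 0.101 0.328]
(260, 80) [0.863 0.146 0.416]
(100, 45) [0.872 0.356 0.507]
(400, 60) [ 0.872 -0.062  0.472]
```

```bash
cat >> h.py <<'E'
YAW=np.radians(11.5)
a=(YAW+np.pi)/2
ORI=np.pi*np.array([np.cos(a),np.sin(a),0])
E
python3 - <<'E'
from h import *; from bench import env
env.move_gripper(.07)
w=np.array([.483,.0415]); 
env.reach([*w,.12],ORI); print(env.current_time(),env.current_joints().round(2))
hit=env.servo_line([*w,.038],v=.08,guard=6); print("hit",hit,env.current_position())
env.move_gripper(.02); print("open",env.current_opening(),env.current_finger_force(),env.current_ft_force())
env.servo_line([*w,.10],v=.15); print(env.current_time(),env.current_opening(),env.current_ft_force())
for n in("top","side"):
    s=env.snapshot(n); np.savez(f"{n}1.npz",**s); cv2.imwrite(f"pics/{n}1.png",s["image"][:,:,::-1])
x=np.load("top1.npz")["image"][210:360,170:370]; y=np.load("side1.npz")["image"][180:330,180:380]
cv2.imwrite("pics/c1.png",cv2.resize(np.hstack([x,y])[:,:,::-1],None,fx=2,fy=2))
E
```

```text
2.675 [-0.16  0.47 -0.03  2.08  0.03  0.59  1.56]
hit False [0.48326738 0.04153123 0.03837822]
open 0.02724283363123616 58.55127413291484 [-0.25804398  0.08835202  8.24253456]
4.8833 0.02735783812295639 [ 0.45352117 -0.28198039 -1.13641255]
```

View pics/c1.png

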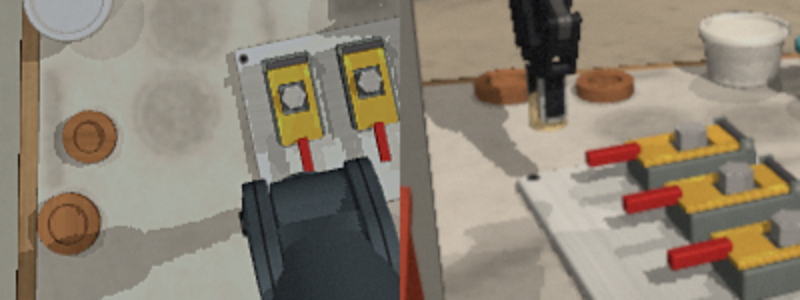

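The weight is lifted between the fingers: in the side view it is at about (454,235) of the full image's crop, upright. Before placing it I'll measure where it sits relative to the TCP.

```bash
python3 - <<'E'
from h import *; from bench import env
t=np.load("side1.npz");W=cloud(t);H=hsv(t);v,u=np.mgrid[:480,:640]
p=env.current_position();print(p)
b=(u>228)&(u<275)&(v>205)&(v<250)&(abs(W[...,0]-p[0])<.05)&(abs(W[...,1]-p[1])<.05)
m=b&(H[...,1]>50)&(H[...,0]>12)&(H[...,0]<35); q=W[m]; print(m.sum(),np.percentile(q,[2,50,98],axis=0).round(4))
for z in np.arange(.066,.12,.005):
    k=q[abs(q[:,2]-z)<.0025]
    if len(k): print(z.round(3),len(k),k[:,0].min().round(4),k[:,0].max().round(4),k[:,1].min().round(4))
d=b&(H[...,2]<70); q=W[d]; print("dark lowest",np.percentile(q[:,2],[1,5,50]).round(4))
t=np.load("side0.npz");W=cloud(t);H=hsv(t)
m=(u>240)&(u<272)&(v>250)&(v<285)&(abs(W[...,0]-.483)<.03)&(abs(W[...,1]-.04)<.03)&(H[...,1]>50)&(H[...,0]>12)&(H[...,0]<35);q=W[m];print("before",np.percentile(q,[2,50,98],axis=0).round(4))
E
```

```text
[0.48236498 0.04141786 0.09904063]
207 [[ 0.4673 -0.0008  0.0715]
 [ 0.4746  0.0288  0.0856]
 [ 0.4988  0.0573  0.1304]]
0.071 22 0.4704 0.4963 0.0244
0.076 48 0.469 0.4965 0.0226
0.081 24 0.4682 0.494 0.0174
0.086 20 0.4682 0.4955 0.0177
0.091 17 0.4683 0.4757 0.0213
0.096 34 0.4686 0.4757 0.0193
0.101 2 0.4749 0.4752 0.0225
0.106 5 0.4691 0.4752 0.0234
0.111 6 0.4681 0.4753 0.0216
0.116 9 0.4683 0.4917 0.0118
dark lowest [0.0894 0.0931 0.1191]
before [[0.4697 0.0237 0.0106]
 [0.4833 0.0297 0.0294]
 [0.4978 0.0501 0.0447]]
```

```bash
python3 - <<'E'
from h import *; from bench import env
s=np.array([.5572,.2834])
env.reach([*s,.10],ORI)
p=env.current_position(); print(p); s2=s+(s-p[:2])*(np.linalg.norm(s-p[:2])<.003)
env.servo_line([*s2,.045],v=.1)
hit=env.servo_line([*s2,.0335],v=.02,guard=4); print("hit",hit,env.current_position(),env.current_ft_force())
env.move_gripper(.06); print(env.current_opening())
env.servo_line([*s2,.13],v=.15)
env.move_gripper(0.)
env.reach([.603,.051,.13],ORI); print(env.current_time(),env.current_position(),env.current_opening())
for n in("top","side"):
    q=env.snapshot(n); np.savez(f"{n}2.npz",**q); cv2.imwrite(f"pics/{n}2.png",q["image"][:,:,::-1])
x=np.load("top2.npz")["image"][230:350,180:300]; y=np.load("side2.npz")["image"][170:290,200:400]
cv2.imwrite("pics/c2.png",cv2.resize(np.hstack([x,y])[:,:,::-1],None,fx=2.4,fy=2.4))
E
```

```text
[0.55718088 0.28081692 0.099533  ]
hit True [0.55720496 0.28597838 0.03471931] [-0.54623559 -0.28051634  6.58751005]
0.06009467789155783
9.9583 [0.60299181 0.05321423 0.1300652 ] -3.874982463637433e-05
```

View pics/c2.png

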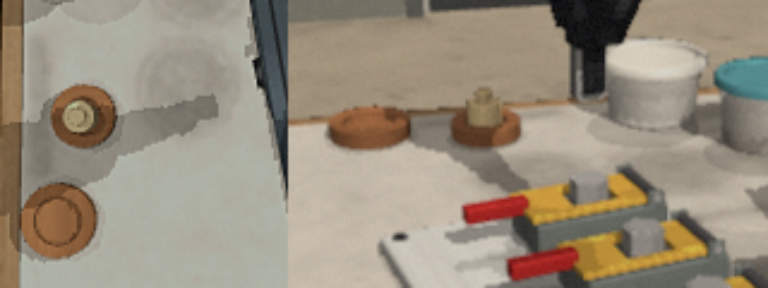

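The weight stands in the small seat, left of centre in the top view because of my overshoot in y. I'll check its height to see whether it is really down in the pocket.

```bash
python3 - <<'E'
from h import *; from bench import env
s=np.load("top2.npz");W=cloud(s);t=np.load("side2.npz");Wt=cloud(t)
for W in(W,Wt):
    m=(abs(W[...,0]-.557)<.03)&(abs(W[...,1]-.283)<.03)&(W[...,2]>.022)&(W[...,2]<.06); q=W[m]
    print(len(q),np.percentile(q,[2,50,98],axis=0).round(4).tolist())
    for z in (.030,.036,.042,.045,.048):
        k=q[abs(q[:,2]-z)<.003]; 
        if len(k): print(z,len(k),k[:,:2].mean(0).round(4))
m=(abs(Wt[...,0]-.557)<.035)&(abs(Wt[...,1]-.283)<.035)&(Wt[...,2]>.003)&(Wt[...,2]<.06)
v,u=np.nonzero(m); print(u.min(),u.max(),v.min(),v.max())
y=t["image"][195:240,255:310];x=s["image"][255:300,185:240]
cv2.imwrite("pics/c3.png",cv2.resize(np.hstack([x,y])[:,:,::-1],None,fx=7,fy=7,interpolation=cv2.INTER_CUBIC))
E
```

```text
147 [[0.5435, 0.2694, 0.0259], [0.5571, 0.2829, 0.0341], [0.5708, 0.2983, 0.0435]]
0.03 51 [0.5574 0.2835]
0.036 57 [0.5558 0.2836]
0.042 33 [0.5564 0.284 ]
0.045 16 [0.5567 0.2833]
0.048 2 [0.5582 0.2816]
130 [[0.5429, 0.2678, 0.0227], [0.5569, 0.277, 0.0311], [0.5716, 0.2915, 0.0409]]
0.03 63 [0.556  0.2771]
0.036 16 [0.5579 0.2784]
0.042 19 [0.5573 0.2829]
268 296 207 230
```

View pics/c3.png

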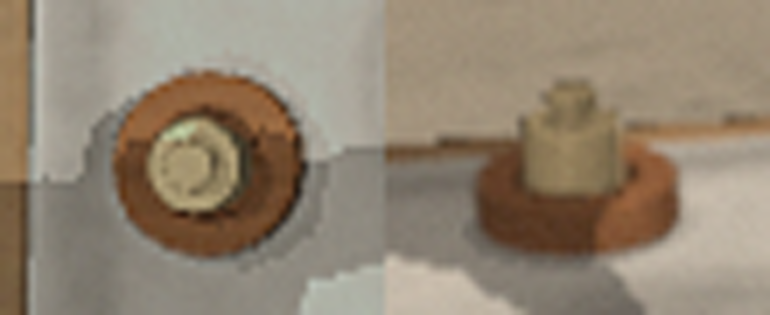

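The weight is upright, with its top at 42 mm (8 mm floor plus 34 mm), and inside the pocket, so it is seated. Next I'll tap the bolts.

```bash
python3 - <<'E'
from h import *; from bench import env
for n,x,y in (("L",.603,.0505),("M",.6202,-.037),("R",.638,-.1235)):
    env.servo_line([x,y,.095],v=.15); env.wait(.2)
    f0=env.current_ft_force()[2]
    hit=env.servo_line([x,y,.062],v=.025,guard=8)
    p=env.current_position(); f=env.current_ft_force(); 
    print(n,hit,p.round(4),"tip",round(p[2]-.017,4),f.round(2),round(f0,2),env.current_time())
    env.servo_line([x,y,.095],v=.1)
env.servo_line([.50,-.04,.2],v=.2)
s=env.snapshot("top");np.savez("top4.npz",**s);t=env.snapshot("side");np.savez("side4.npz",**t)
for W in(cloud(s),cloud(t)):
  for n,x,y in (("L",.603,.0505),("M",.6202,-.037),("R",.638,-.1235)):
    m=(np.hypot(W[...,0]-x,W[...,1]-y)<.012)&(W[...,2]<.07)&(W[...,2]>.04);print(n,m.sum(),np.percentile(W[m][:,2],[50,90]).round(4))
print(env.current_time())
E
```

```text
L True [0.6029 0.0505 0.0661] tip 0.0491 [-2.3  -0.1   8.14] -0.25 11.7
M True [ 0.6201 -0.037   0.0722] tip 0.0552 [-1.25  0.32  8.54] 0.2 13.975
R True [ 0.6379 -0.1235  0.0722] tip 0.0552 [-2.25  0.29  7.77] 0.48 16.1917
L 80 [0.0491 0.0519]
M 88 [0.0551 0.0575]
R 92 [0.0559 0.0592]
L 49 [0.048  0.0487]
M 77 [0.054  0.0547]
R 121 [0.0541 0.0547]
17.7833
```

L (the left bolt) sank 6 mm, and both cameras confirm it. Now I'll grip its tab and lift the cap.

```bash
python3 - <<'E'
from h import *; from bench import env
u=np.array([np.cos(YAW),np.sin(YAW)]); hinge=np.array([.603,.0505])+.04*u; zh=.0435
def pos(th,off=-.002): return [*(hinge-.119*np.cos(th)*u), zh+.119*np.sin(th)+off]
env.move_gripper(.045)
p=pos(0); env.reach([p[0],p[1],.10],ORI); env.wait(.2)
print("hit",env.servo_line(p,v=.06,guard=5),env.current_position(),p)
env.move_gripper(0.); print(env.current_opening(),env.current_finger_force(),env.current_ft_force())
for th in np.radians(np.linspace(0,45,10))[1:]:
    env.servo_line(pos(th),v=.04)
env.wait(.3); print(env.current_time(),env.current_position(),pos(np.radians(45)),env.current_ft_force(),env.current_opening())
for n in("top","side"):
    q=env.snapshot(n); np.savez(f"{n}5.npz",**q)
x=np.load("top5.npz")["image"][200:340,270:430]; y=np.load("side5.npz")["image"][180:320,240:420]
cv2.imwrite("pics/c5.png",cv2.resize(np.hstack([x,y])[:,:,::-1],None,fx=2.3,fy=2.3))
W=cloud(np.load("side5.npz"));H=hsv(np.load("side5.npz"))
m=(H[...,0]>18)&(H[...,0]<32)&(H[...,1]>150)&(W[...,1]>.005)&(W[...,1]<.1)&(W[...,0]>.5)&(W[...,0]<.7);q=W[m];s=(q[:,:2]-hinge)@u
k=(s>-.1)&(s<.01); print(k.sum(),"cap angle",-np.degrees(np.arctan(np.polyfit(s[k],q[k][:,2],1)[0])))
E
```

```text
hit False [0.52584498 0.03476378 0.04182687] [np.float64(0.5255859483349544), np.float64(0.03474993318104143), np.float64(0.041499999999999995)]
0.010463893838671622 59.09757077693939 [ 1.7240694  -5.55608397  0.95516004]
24.5583 [0.55927178 0.04026884 0.12513689] [np.float64(0.5597405311457692), np.float64(0.04169876158975884), np.float64(0.12564570696119914)] [ 3.27614242 -6.19567449 -5.72112474] 0.010686892969125644
131 cap angle 42.92126158499887
```

View pics/c5.png

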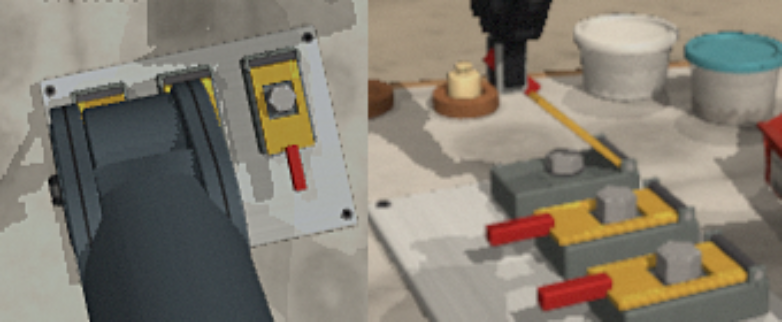

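The picture shows the left cap held open at about 45° by its tab (side crop about 530,90), with the sunken bolt exposed. The other two caps are shut, the weight is seated and the tub has not moved.

```bash
python3 -c "
from bench import env
print(env.current_time(),env.finish_job())"
```

```text
the job is handed in; nothing more can be done
24.6583 None
```

The job is handed in at 24.7 s: the weight is in the small seat, the left bolt proved to be the loose one (it sank 6 mm), and its cap is held open at about 43–45° by its tab, with the other two caps still shut.

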